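# Push a sample tube home in the V-groove of a tube reader

## Task

Take the white sample tube from its grooved rest and lay it in the open front part of the reader's V-groove, bottom towards the hood. Then push it along the groove, under the hood, until its bottom presses lightly but definitely on the rubber pad of the end stop inside; feel for the stop, hold it there for a moment, do not ram it, and draw back slowly so that the tube stays lying against the pad. Leave the jar, the tube rack and the tape dispenser where they are.

Things in the scene. Friction and masses are not known exactly. Their poses are not given: they have to be found in the camera images.
- tube: Capped sample tube, white with a paper label, a plain cylinder 34 mm in diameter and 110 mm long (the grey ribbed cap, 22 mm long, has the same diameter), 70 to 120 g, loose. Origin at its centre, on its axis. Its x axis runs along the tube from cap to bottom (the flat far end); it lies level. It starts lying in the rest.
- tube_bottom (a point): Centre of the flat bottom end of the tube, 55 mm from its centre along tube +x: the end that must go first and touch the stop.
- tube_cap (a point): Centre of the flat outer face of the cap, 55 mm from the tube's centre along tube -x: the face to push on.
- rest: Fixed grey grooved rest, 64 mm long, 60 mm wide, a 90 degree V-groove on top along its x axis. Origin on the table under its centre. The vertex of the V is 22 mm above the table, the flanks rise to 36 mm, so the tube's axis lies 46 mm above the table; the tube sticks out about 23 mm at either end.
- reader: Fixed tube reader: white housing 315 mm long (x = -115 to 200 mm), 140 mm wide, 36 mm high, with a 90 degree aluminium V-groove along its middle. Origin on the table under the hood's front edge, on the groove's centre line; x runs along the groove into the hood, z up. Groove open to above from x = -115 to 0 mm, under the hood from there to 190 mm.
- groove_front (a point): Front (open) end of the V-groove, at the height of the axis of a tube lying in it: x = -115 mm in the reader's frame, 66 mm above the table. The vertex of the V is 42 mm above the table; the flanks rise to 56 mm above it and reach 20 mm to either side.
- hood_edge (a point): Middle of the lower front edge of the hood (x = 0, 122 mm above the table). The hood, a grey lip and a clear roof 12 mm thick, is 140 mm wide and goes back to x = 200 mm; its top is 134 mm above the table, plus a black reader head 24 mm high at x = 62 to 108 mm. Its front is open, its back closed, its clear side walls stand 128 mm apart. A pushing tool must lean to reach in.
- stop_zone (a point): Middle of the zone, x = 138 mm in the reader's frame, 66 mm high, where the stop's pad face stands: 34 mm square rubber, on the tube's axis. It is set anew each time within 8 mm before or behind this point, unreported: feel for it. The tube's cap then is 20 to 36 mm inside the hood's edge. Pad sprung 1.5 N/mm, 12 mm give, returns slowly. Sliding the tube takes 0.5 to 2 N.
- jar: Bystander: round steel jar with lid, 84 mm in diameter, 100 mm high, loose. Origin under its centre. Leave it alone.
- rack: Bystander: black tube rack with small tubes, 110 x 80 mm, 80 mm high, loose. Origin under its centre. Leave it alone.
- dispenser: Bystander: black tape dispenser, 150 x 60 mm, 96 mm high, loose. Origin under its centre. Leave it alone.
Not all that is in view belongs to the job. There is more than one size of the tube; the one meant has the size given above.

How it is judged (in metres and radians):
On the way, in this order (a step that is already met when the one before it is completed fails the run):
1. the tube lies in the reader's groove, bottom towards the hood, not yet at the stop (z of tube in the frame of reader between 0.062 and 0.07 m and y of tube in the frame of reader between -0.004 and 0.004 m and angle between the x axis of tube and the x axis of reader, either way round below 0.06 rad and x of tube_bottom in the frame of reader between -0.045 and 0.11 m), for 0.1 s.
2. the tube presses on the rubber pad of the end stop with more than 1 N for 0.2 s (contact force between tube and pad_c0 above 1 N), for 0.2 s.
At the end, for the whole second after the job is handed in: The tube lies at rest in the groove (axis within 4 mm and 0.06 rad of the groove's) with its bottom touching the pad of the end stop or within about 3 mm of it (z of tube in the frame of reader between 0.062 and 0.07 m and y of tube in the frame of reader between -0.004 and 0.004 m and angle between the x axis of tube and the x axis of reader, either way round below 0.06 rad and distance between tube_bottom and pad_c0 below 0.0065 m and linear speed of tube below 0.01 m/s).
It fails at once if the tube is rammed into the end stop (more than 15 N) (contact force between tube and pad_c0 above 15 N).
It fails at once if the jar is moved more than 25 mm (distance of jar from where it was at the start of the episode above 0.025 m).
It fails at once if the rack is moved more than 25 mm (distance of rack from where it was at the start of the episode above 0.025 m).
It fails at once if the dispenser is moved more than 25 mm (distance of dispenser from where it was at the start of the episode above 0.025 m).
It also fails if it takes over 72 s, if anything falls off the work surface, if the arm or the gripper's body presses on something with over 40 N, if the wrist force passes 120 N, or if a joint passes its speed limit or range.

## Robot

A 6-joint arm with a two-finger parallel gripper is mounted at the origin on the work surface. World frame = base frame: x ahead of the robot, y to its left, z up, the work surface at z = 0. Lengths are in mm, angles in rad, forces in N, time in s.
With the tool pointing down it reaches from about 325 to 775 mm from the base axis. Payload 5.5 kg.
Tool frame: the origin (TCP) lies between the finger pads; the fingertips stand 25 mm ahead of it and the grasp point (between the pads) lies 6 mm ahead of it (bot.tip_reach is the distance from the TCP to the fingertips, in mm); z points along the fingers, y is the direction in which the jaws open and shut (so a half turn about z gives the same grasp; the last joint's range is limited). The gripper opens to 88 mm and grips with 3 to 60 N. Pads are 20 mm wide; open, the fingers measure 115 mm over their backs; the gripper's body (75 mm by 178 mm) begins 61 mm behind the grasp point.
Start: joints at [-1.299, 0.091, 1.231, -0, 1.82, -0.057], TCP at [193.744, -567.873, 247.631] pointing down, gripper open.
Joint ranges: [-2.87, 2.87], [-0.86, 2.18], [0.17, 2.46], [-1.51, 4.65], [0.06, 2.69], [-2.65, 2.65]. Speed limits (rad/s): [2.57, 2.57, 3.01, 3.14, 3.14, 3.14].

## Interface

Orientations are given as a rotation vector (axis times angle).
In Python, from plant import bot, imaging, order gives the robot as it stands.
- The arm moves only by the tool step_arm, never from a script. Its argument "moves" is a list of rows, each a list of 7 numbers: the shift along the tool's x, y, z in cm, then the turn, a rotation vector about the tool's x, y, z in rad, then the finger opening in cm, from 0 to 8.78. A call has 1 to 10 rows; each row shifts and turns the commanded pose from where the row before left it, along the tool's axes as they then stand; what a row does not reach is not made up. A row lasts 1/12 s, in which the tool goes at most 41.7 mm and 7.16 degrees, less where a joint would pass 70% of its speed; a pose out of reach is approached as far as the arm can. A call with a gripper value outside its range is refused whole. The fingers move at their own pace and stop on an object; "grip_force" is the grip in N (left out, the last holds). Time passes only in rows, so rows that do not move let the fingers close. It gives the time, the measured TCP pose, the force and the opening at its end, in the units of the state.
- bot.observe(): the state, without advancing time (a new reading comes with each control period).
- imaging.get_image(name): name is "side" or "top"; returns a dict with "frame" (480x640x3 uint8, red, green, blue), "camera_matrix" (3x3 intrinsics, pixels), "origin" and "rotation" of the camera in the world. Camera axes: x right, y down, z forward; pixel columns grow to the right and rows downward; lengths in mm; the calibration is good to about 2 mm. A picture is of the moment at which its call begins. There is no depth.
- order.finish_job(): hands the job in, once; it reports no verdict.
Trained networks look in the newest picture that a camera, given by its name, has taken for a name from the list of things; names that differ only in an ending like _2 or _b are one class to them, and where a whole thing is asked for, a point or a joint stands for the part that bears it (a point fixed in the world has none). Each returns a list of dicts, best first, with "p" (0 to 1); they miss things now and then, are a little off and sometimes report something else, mostly with a low value. They report only what shows in the picture. A call takes as long as a camera call. They do not tell look-alikes from the thing itself.
- imaging.boxes_of(camera, thing): "rect" ([left, top, right, bottom] in pixels, round what is visible of it).
- imaging.pinpoint(camera, thing): "uv" ([column, row] in pixels: a listed point, or the origin of a listed thing).
The state is a dict: "time": time; "joint_pos": joint angles; "qvel": joint speeds; "tau": joint torques, N m; "eef_pos": TCP position; "tool_rot": TCP orientation; "wrist_force": force on the tool from outside, world axes, zero at the start; "torque": the same for the moment, N m; "finger_gap": opening from 0.0 (shut) to 1.0 (fully open).
Only numpy, scipy, OpenCV 4.12 (cv2) and the standard library are available. Lean on these libraries where they do the work, as an engineer would, in place of code of your own. Each camera call takes 0.05 s, during which the arm holds its last target. There are 200 camera calls.

## Working session

There is one attempt and no reset: what is moved stays moved. The work goes in short steps, Python scripts to look and compute and a tool call to move; the robot and the scene stay as the last step left them, time stands still between calls to the robot, and variables do not carry over. Pictures are saved under pics/ and viewed, about 8 in all and at most 12, crops included, and the job is handed in when it is done.

Besides the shell and the picture viewer there is one more tool, called after "Call:" as a command line: name --pt "numbers of a row" for each row, then --argument value for the rest. step_arm: Moves the arm, as the interface text tells. Its arguments: {"type":"object","properties":{"moves":{"type":"array"},"grip_force":{"type":"number"}},"required":["moves"]}

```bash
mkdir -p pics; ls; cat > h.py <<'E'
import sys; sys.path.insert(0,'.')
import numpy as np, cv2
from plant import bot, imaging, order
def cam(n,save=None):
    d=imaging.get_image(n)
    if save: cv2.imwrite('pics/'+save,cv2.cvtColor(d['frame'],cv2.COLOR_RGB2BGR))
    return d
def ray(d,uv):
    v=np.linalg.inv(d['camera_matrix'])@np.array([uv[0],uv[1],1.]); return np.array(d['origin']),np.array(d['rotation'])@v
def atz(d,uv,z):
    o,v=ray(d,uv); return o+v*(z-o[2])/v[2]
def proj(d,p):
    q=np.array(d['camera_matrix'])@(np.array(d['rotation']).T@(np.array(p)-np.array(d['origin']))); return q[:2]/q[2]
E
python3 - <<'E'
from h import *
np.set_printoptions(precision=1,suppress=True)
Z=dict(tube=46,tube_bottom=46,tube_cap=46,rest=0,reader=0,groove_front=66,hood_edge=122,stop_zone=66,jar=0,rack=0,dispenser=0)
for c in('top','side'):
    d=cam(c,c+'0.png'); print(c,np.array(d['origin']),np.array(d['rotation'])[:,2])
    for k,z in Z.items():
        for r in imaging.pinpoint(c,k)[:3]: print(k,round(r['p'],2),np.array(r['uv']),atz(d,r['uv'],z)[:2])
print(bot.observe())
E
```

```text
picsTraceback (most recent call last):
  File "<stdin>", line 5, in <module>
IndexError: too many indices for array: array is 1-dimensional, but 2 were indexed
```

```bash
ls pics
```

```text
top0.png
```

```bash
sed -i "s/    if save/    d['rotation']=cv2.Rodrigues(np.array(d['rotation'],float))[0]\n    if save/" h.py
python3 - <<'E'
from h import *
np.set_printoptions(precision=1,suppress=True)
Z=dict(tube=46,tube_bottom=46,tube_cap=46,rest=0,reader=0,groove_front=66,hood_edge=122,stop_zone=66,jar=0,rack=0,dispenser=0)
for c in('top','side'):
    d=cam(c,c+'0.png'); print(c,np.array(d['origin']),np.array(d['rotation'])[:,2])
    for k,z in Z.items():
        for r in imaging.pinpoint(c,k)[:3]: print(k,round(r['p'],2),np.array(r['uv']),atz(d,r['uv'],z)[:2])
print(bot.observe())
E
```

```text
top [ 309.7   27.6 1333.6] [ 0.2 -0.  -1. ]
tube 0.91 [223.1 331.9] [344.4 152.1]
tube 0.74 [145.5 249.3] [514.7 315.7]
tube 0.58 [183. 284.] [442.3 236.1]
tube_bottom 0.93 [206.2 322.2] [364.2 186.8]
tube_bottom 0.73 [187.2 255.7] [501.1 229.1]
tube_bottom 0.64 [147.7 232.4] [550.4 312.5]
tube_cap 0.87 [140.1 268.5] [474.6 325.1]
tube_cap 0.83 [239.8 338.6] [330.8 118.1]
tube_cap 0.82 [176.5 307. ] [395.2 247.9]
rest 0.62 [187.1 282.5] [450.2 234.9]
reader 0.91 [313.4 221.4] [583.1 -36.1]
reader 0.54 [187.9 256.3] [506.6 234.8]
groove_front 0.55 [330.4 267.5] [473.1 -66.9]
hood_edge 0.94 [317.7 204.1] [593.4 -39.2]
jar 0.9 [431.5 282.1] [ 449.3 -290. ]
rack 0.68 [448.3 181.6] [ 673.6 -337.9]
dispenser 0.63 [162.8 179.3] [677.8 294.5]
side [374.5 716.5 558.7] [ 0.2 -0.8 -0.5]
tube 0.9 [353.  366.4] [446.7 238.4]
tube 0.85 [426.5 360.8] [345.8 199.7]
tube 0.61 [287. 422.] [508.6 351.9]
tube_bottom 0.96 [257.5 410.7] [550.7 345.5]
tube_bottom 0.69 [410.5 369.9] [366.5 223.4]
tube_bottom 0.65 [318.3 358.6] [498.4 237. ]
tube_cap 0.9 [437.3 341.9] [332.7 156. ]
tube_cap 0.66 [390.7 377.1] [391.9 244. ]
rest 0.94 [355.3 390.7] [440.5 241.3]
reader 0.92 [311.8 266.8] [587.4 -46.1]
groove_front 0.64 [369.4 244.9] [475.1 -56.1]
groove_front 0.41 [358.6 391.7] [428.2 297.9]
hood_edge 0.81 [310.3 215.9] [588.3 -38.5]
jar 0.92 [395.3 220.2] [ 447.8 -284.4]
rack 0.65 [312.8 196.6] [ 669.7 -349.9]
dispenser 0.91 [184.7 389. ] [683.6 304.3]
dispenser 0.5 [370.2 244.7] [ 487.1 -160.9]
{'time': 1.25, 'joint_pos': array([-1.3,  0.1,  1.2,  0. ,  1.8, -0.1]), 'qvel': array([-0.,  0., -0.,  0., -0.,  0.]), 'tau': array([  0. , -44.6, -40.7,   0.1,   0. ,  -0. ]), 'eef_pos': array([ 193.7, -567.9,  247.6]), 'tool_rot': array([-3.1, -0.5,  0. ]), 'wrist_force': array([-0.5,  0. ,  0.3]), 'torque': array([-0. , -0. , -0.1]), 'finger_gap': 0.9973765937101523}
```

View pics/top0.png

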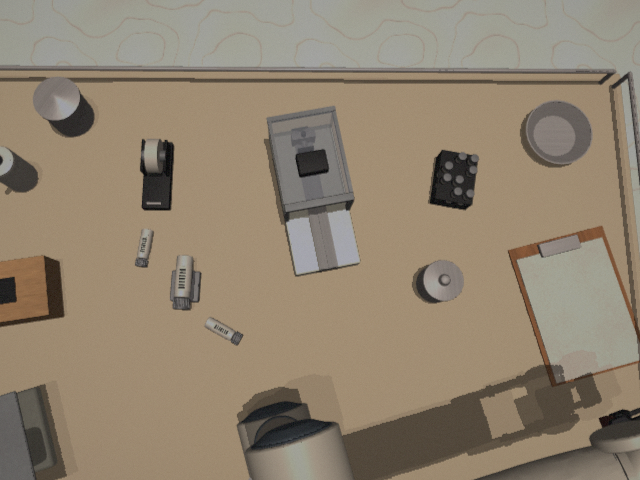

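View pics/side0.png

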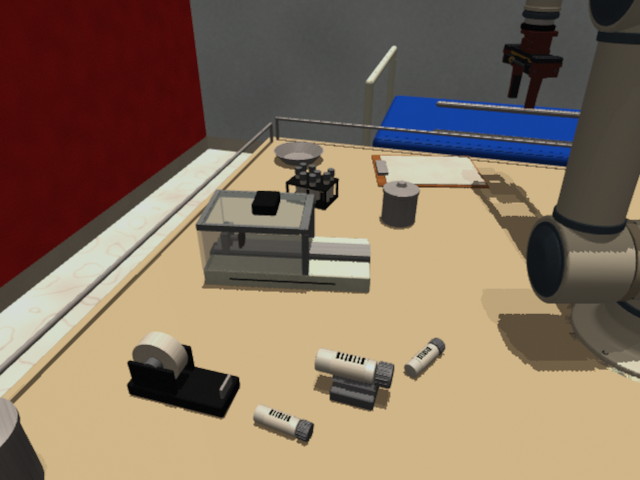

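```bash
cat >> h.py <<'E'
def frame(x,y,a):
    c,s=np.cos(a),np.sin(a); return lambda p:(x+c*p[0]-s*p[1],y+s*p[0]+c*p[1],p[2])
def overlay(d,R,T,box,k,out):
    x0,y0,x1,y1=box; im=cv2.resize(cv2.cvtColor(d['frame'],cv2.COLOR_RGB2BGR)[y0:y1,x0:x1],None,fx=k,fy=k,interpolation=cv2.INTER_CUBIC)
    def L(f,a,b,c):
        p=[tuple(int(round(v)) for v in (proj(d,f(q))-[x0-.5,y0-.5])*k) for q in(a,b)]; cv2.line(im,*p,c,1,cv2.LINE_AA)
    r=(0,0,255);g=(0,200,0);b=(255,0,0)
    for y in(-70,70): L(R,(-115,y,36),(0,y,36),r); L(R,(0,y,134),(200,y,134),b); L(R,(0,y,0),(-115,y,0),r)
    L(R,(-115,-70,36),(-115,70,36),r)
    for x in(0,200): L(R,(x,-70,134),(x,70,134),b)
    for y in(-20,20): L(R,(-115,y,56),(0,y,56),g)
    for x in(62,108): L(R,(x,-20,158),(x,20,158),b)
    for y in(-17,17): L(T,(-55,y,46),(55,y,46),r)
    for x in(-55,-33,55): L(T,(x,-17,46),(x,17,46),r)
    L(T,(-55,0,63),(55,0,63),g); L(T,(-32,-30,36),(-32,30,36),b); L(T,(32,-30,36),(32,30,36),b)
    cv2.imwrite('pics/'+out,im)
E
python3 - <<'E'
from h import *
R=frame(590,-39,np.arctan2(23,117)); T=frame(447,239.5,np.arctan2(-12,106))
overlay(cam('top'),R,T,(160,100,370,320),2.7,'ot1.png')
overlay(cam('side'),R,T,(190,180,450,420),2.4,'os1.png')
E
```

```text
(no output)
```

View pics/ot1.png

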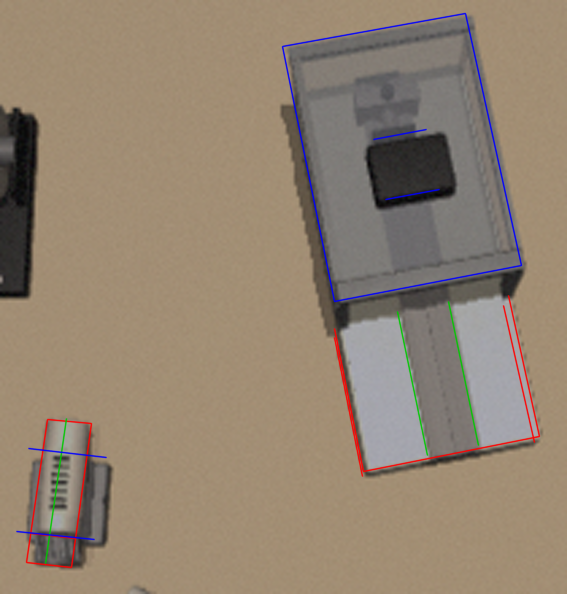

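View pics/os1.png

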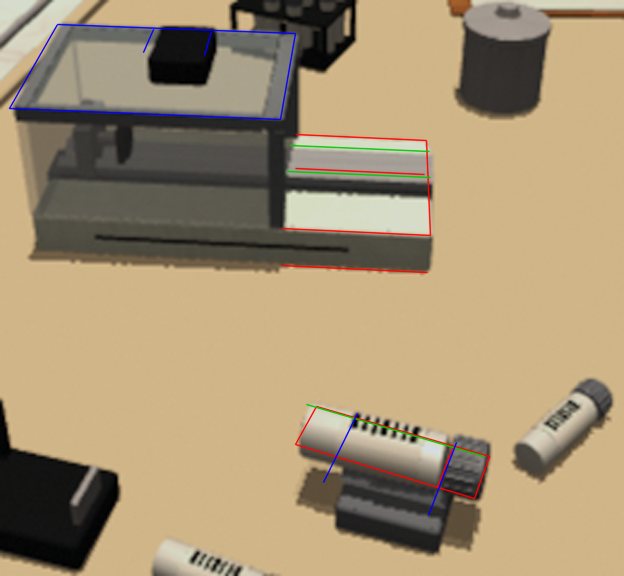

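```bash
cat > o2.py <<'E'
from h import *
def circ(T,x): return [T((x,17*np.cos(t),46+17*np.sin(t))) for t in np.linspace(0,2*np.pi,30)]
T=frame(446.5,236.5,-.06); R=frame(589.5,-39.5,.195)
ims=[]
for c,(x0,y0) in(('top',(150,240)),('side',(300,335))):
    d=cam(c); k=5
    im=cv2.resize(cv2.cvtColor(d['frame'],cv2.COLOR_RGB2BGR)[y0:y0+85,x0:x0+110 if c=='side' else x0+70],None,fx=k,fy=k,interpolation=cv2.INTER_CUBIC)
    P=lambda pts:np.array([(proj(d,p)-[x0-.5,y0-.5])*k for p in pts]).astype(np.int32)
    for x in(-55,-33,55): cv2.polylines(im,[P(circ(T,x))],True,(0,0,255),1,cv2.LINE_AA)
    cv2.polylines(im,[cv2.convexHull(P(circ(T,-55)+circ(T,55)))],True,(0,255,0),1,cv2.LINE_AA)
    for x in(-32,32): cv2.polylines(im,[P([T((x,-30,0)),T((x,-30,36)),T((x,-14,36)),T((x,0,22)),T((x,14,36)),T((x,30,36)),T((x,30,0))])],True,(255,0,0),1,cv2.LINE_AA)
    ims.append(im[:, :])
im=np.hstack(ims); im=cv2.resize(im,None,fx=.88,fy=.88); cv2.imwrite('pics/o2.png',im); print(im.shape)
print(np.array(R((-35,0,0))),np.array(R((-50,0,0))))
E
python3 o2.py
```

```text
(374, 792, 3)
[555.16333157 -46.28182872   0.        ] [540.44761652 -49.18832675   0.        ]
```

View pics/o2.png

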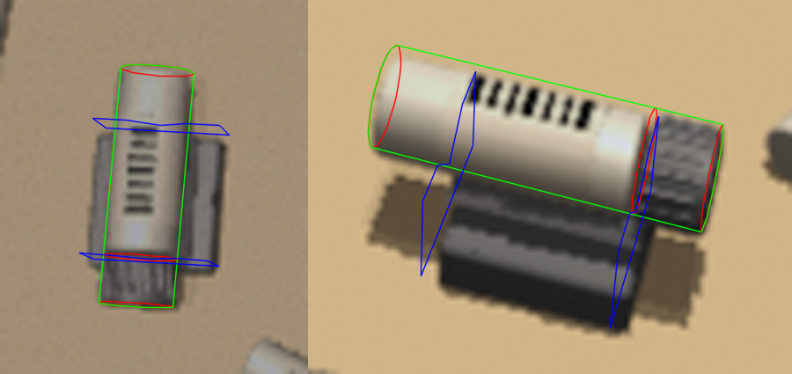

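```bash
cat >> h.py <<'E'
from scipy.spatial.transform import Rotation as Ro
def down(psi,lean=0):
    "tool x heading psi, leaning so that z points forward by lean from straight down"
    return Ro.from_matrix(np.array([[np.cos(psi),np.sin(psi),0],[np.sin(psi),-np.cos(psi),0],[0,0,-1.]]).T@np.eye(3) if 0 else np.array([[np.cos(psi),np.sin(psi),0],[np.sin(psi),-np.cos(psi),0],[0,0,-1.]]))*Ro.from_euler('y',lean)
def plan(*way):
    "way: (xyz, Rotation or None); prints moves from the measured pose"
    s=bot.observe(); p=np.array(s['eef_pos']); R=Ro.from_rotvec(s['tool_rot'])
    print('t',round(s['time'],2),'p',p.round(1),'ax',R.as_matrix().T.round(3).tolist(),'F',np.round(s['wrist_force'],2),'gap',round(s['finger_gap'],3),'q',np.round(s['joint_pos'],2))
    for q,S in way:
        if S is not None:
            w=(R.inv()*S).as_rotvec(); n=int(np.ceil(np.linalg.norm(w)/.12)); print(' turn total',w.round(4),'n',n,'per row',(w/max(n,1)).round(4)); R=S
        if q is not None:
            v=R.inv().apply(np.array(q,float)-p)/10; n=int(np.ceil(np.linalg.norm(v)/4)); print(' shift cm total',v.round(2),'n',n,'per row',(v/max(n,1)).round(3)); p=np.array(q,float)
E
python3 - <<'E'
from h import *
plan(((400,-200,250),None),(None,down(-.035)),((434,235.5,200),None),((434,235.5,66),None))
E
```

```text
t 1.45 p [ 193.7 -567.9  247.6] ax [[0.946, 0.323, -0.0], [0.323, -0.946, -0.0], [-0.0, 0.0, -1.0]] F [ 0.38 -0.24 -0.15] gap 1.003 q [-1.3   0.09  1.23 -0.    1.82 -0.06]
 shift cm total [ 31.4  -28.16  -0.24] n 11 per row [ 2.854 -2.56  -0.021]
 turn total [-0.      0.      0.3638] n 4 per row [-0.      0.      0.0909]
 shift cm total [  1.87 -43.64   5.  ] n 11 per row [ 0.17  -3.967  0.455]
 shift cm total [ 0.   0.  13.4] n 4 per row [0.   0.   3.35]
```

Call:
step_arm --pt "2.9 -2.6 0 0 0 0 8.7" --pt "2.9 -2.6 0 0 0 0 8.7" --pt "2.9 -2.6 0 0 0 0 8.7" --pt "2.9 -2.6 0 0 0 0 8.7" --pt "2.9 -2.6 0 0 0 0 8.7" --pt "2.9 -2.6 0 0 0 0 8.7" --pt "2.9 -2.6 0 0 0 0 8.7" --pt "2.9 -2.6 0 0 0 0 8.7" --pt "2.9 -2.6 0 0 0 0 8.7" --pt "2.9 -2.6 0 0 0 0 8.7"

```text
time: 2.28
eef_pos: [384.7, -226.4, 247.9]
tool_rot: [3.099, 0.513, 0.001]
wrist_force: [0.2, -0.9, 0.8]
finger_gap: 0.989
```

Call:
step_arm --pt "0 0 0 0 0 0.09 8.7" --pt "0 0 0 0 0 0.09 8.7" --pt "0 0 0 0 0 0.09 8.7" --pt "0 0 0 0 0 0.09 8.7" --pt "0.2 -4 0.4 0 0 0 7" --pt "0.2 -4 0.4 0 0 0 7" --pt "0.2 -4 0.4 0 0 0 7" --pt "0.2 -4 0.4 0 0 0 7" --pt "0.2 -4 0.4 0 0 0 7" --pt "0.2 -4 0.4 0 0 0 7"

```text
time: 3.12
eef_pos: [403.4, 13.1, 223.8]
tool_rot: [3.141, -0.05, 0.002]
wrist_force: [0.1, -0.6, 0.3]
finger_gap: 0.799
```

```bash
python3 - <<'E'
from h import *
plan((None,down(-.035)),((434,235.5,150),None),((434,235.5,66),None))
E
```

```text
t 3.12 p [403.4  13.1 223.8] ax [[0.999, -0.032, 0.001], [-0.032, -0.999, 0.0], [0.001, -0.0, -1.0]] F [ 0.1  -0.62  0.29] gap 0.799 q [-0.05 -0.45  1.75  0.    1.84  1.55]
 turn total [ 0.     -0.0012  0.0033] n 1 per row [ 0.     -0.0012  0.0033]
 shift cm total [  2.28 -22.33   7.38] n 6 per row [ 0.38  -3.722  1.23 ]
 shift cm total [0.  0.  8.4] n 3 per row [0.  0.  2.8]
```

Call:
step_arm --pt "0.4 -3.7 1.0 0 0 0 7" --pt "0.4 -3.7 1.0 0 0 0 7" --pt "0.4 -3.7 1.0 0 0 0 7" --pt "0.4 -3.7 1.0 0 0 0 7" --pt "0.4 -3.7 1.0 0 0 0 7" --pt "0.3 -3.8 1.0 0 0 0 7" --pt "0 0 1 0 0 0 7" --pt "0 0 0 0 0 0 7"

```text
time: 3.78
eef_pos: [432.4, 234.6, 150.8]
tool_rot: [3.139, -0.043, -0.007]
wrist_force: [0.4, 0.2, -0.6]
finger_gap: 0.796
```

```bash
python3 - <<'E'
from h import *
plan((None,down(-.035)),((434,235.5,66),None))
d=cam('top');d2=cam('side')
a=cv2.cvtColor(d['frame'],cv2.COLOR_RGB2BGR)[220:330,110:250];b=cv2.cvtColor(d2['frame'],cv2.COLOR_RGB2BGR)[270:430,270:430]
cv2.imwrite('pics/g1.png',np.hstack([cv2.resize(a,(480,400)),cv2.resize(b,(320,400))]))
E
```

```text
t 3.78 p [432.4 234.6 150.8] ax [[1.0, -0.028, -0.004], [-0.028, -1.0, 0.002], [-0.004, -0.002, -1.0]] F [ 0.42  0.19 -0.57] gap 0.796 q [ 0.43 -0.2   1.68 -0.    1.66  2.03]
 turn total [0.0023 0.0043 0.0074] n 1 per row [0.0023 0.0043 0.0074]
 shift cm total [ 0.16 -0.1   8.48] n 3 per row [ 0.053 -0.032  2.827]
```

View pics/g1.png

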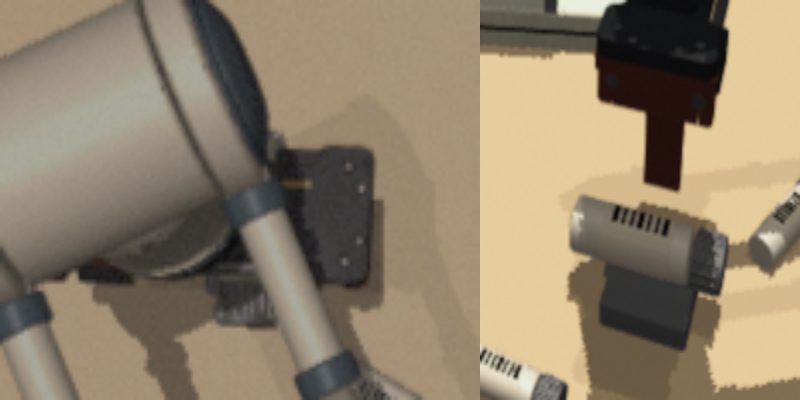

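Call:
step_arm --pt "0 -0.1 2 0 0 0.005 7" --pt "0 0 2 0 0 0 7" --pt "0 0 2 0 0 0 7" --pt "0 0 1.2 0 0 0 7" --pt "0 0 0.7 0 0 0 7" --pt "0 0 0.5 0 0 0 7" --pt "0 0 0 0 0 0 7" --pt "0 0 0 0 0 0 7"

```text
time: 4.55
eef_pos: [434.2, 234.4, 70.6]
tool_rot: [-3.141, 0.058, -0.002]
wrist_force: [0.1, 0.0, 0.3]
finger_gap: 0.799
```

Call:
step_arm --pt "0 0 0 0 0 0 3" --pt "0 0 0 0 0 0 3" --pt "0 0 0 0 0 0 3" --pt "0 0 0 0 0 0 3" --pt "0 0 0 0 0 0 3" --pt "0 0 0 0 0 0 3" --pt "0 0 0 0 0 0 3" --pt "0 0 0 0 0 0 3" --pt "0 0 0 0 0 0 3" --pt "0 0 0 0 0 0 3" --grip_force 20

```text
time: 5.38
eef_pos: [434.1, 239.1, 71.9]
tool_rot: [-3.131, 0.053, -0.004]
wrist_force: [-1.2, 13.9, 4.5]
finger_gap: 0.382
```

Call:
step_arm --pt "0 0 0 0 0 0 5" --pt "0 0 0 0 0 0 6" --pt "0 -0.25 0 0 0 0 6" --pt "0 -0.25 0 0 0 0 6" --pt "0 0 0 0 0 0 6" --pt "0 0 0 0 0 0 6"

```text
time: 5.88
eef_pos: [433.8, 239.4, 69.3]
tool_rot: [3.141, -0.057, -0.001]
wrist_force: [0.5, -0.0, 0.5]
finger_gap: 0.683
```

```bash
python3 - <<'E'
from h import *
for i in range(4):
    cam('top'); plan((None,down(-.035)),((434,239.5,66),None))
E
```

```text
t 5.93 p [433.8 239.3  69.4] ax [[0.999, -0.036, -0.0], [-0.036, -0.999, 0.001], [-0.0, -0.0, -1.0]] F [-0.43  0.26  0.3 ] gap 0.686 q [ 0.44 -0.15  1.79 -0.    1.51  2.04]
 turn total [ 0.0005  0.0004 -0.0013] n 1 per row [ 0.0005  0.0004 -0.0013]
 shift cm total [ 0.02 -0.02  0.34] n 1 per row [ 0.016 -0.017  0.337]
t 5.98 p [433.8 239.3  69.4] ax [[0.999, -0.036, -0.0], [-0.036, -0.999, 0.0], [-0.0, -0.0, -1.0]] F [-0.88 -0.18 -0.58] gap 0.679 q [ 0.44 -0.15  1.79 -0.    1.51  2.04]
 turn total [ 0.0004  0.0004 -0.0014] n 1 per row [ 0.0004  0.0004 -0.0014]
 shift cm total [ 0.02 -0.02  0.34] n 1 per row [ 0.016 -0.02   0.34 ]
t 6.03 p [433.9 239.3  69.5] ax [[0.999, -0.036, -0.0], [-0.036, -0.999, 0.0], [-0.0, -0.0, -1.0]] F [ 0.02 -0.43  0.73] gap 0.685 q [ 0.44 -0.15  1.79 -0.    1.51  2.04]
 turn total [ 0.0003  0.0003 -0.0014] n 1 per row [ 0.0003  0.0003 -0.0014]
 shift cm total [ 0.01 -0.02  0.35] n 1 per row [ 0.012 -0.018  0.347]
t 6.08 p [433.9 239.3  69.5] ax [[0.999, -0.036, -0.0], [-0.036, -0.999, 0.0], [-0.0, -0.0, -1.0]] F [0.91 0.1  0.04] gap 0.685 q [ 0.44 -0.15  1.79 -0.    1.51  2.04]
 turn total [ 0.0002  0.0002 -0.0014] n 1 per row [ 0.0002  0.0002 -0.0014]
 shift cm total [ 0.01 -0.02  0.35] n 1 per row [ 0.011 -0.017  0.351]
```

Call:
step_arm --pt "0 0 0.2 0 0 0 6" --pt "0 0 0.2 0 0 0 6" --pt "0 0 0 0 0 0 5" --pt "0 0 0 0 0 0 3" --pt "0 0 0 0 0 0 3" --pt "0 0 0 0 0 0 3" --pt "0 0 0 0 0 0 3" --pt "0 0 0 0 0 0 3" --pt "0 0 0 0 0 0 3" --grip_force 20

```text
time: 6.83
eef_pos: [434.0, 240.2, 66.0]
tool_rot: [-3.14, 0.056, -0.001]
wrist_force: [0.6, 4.1, -0.3]
finger_gap: 0.38
```

```bash
python3 - <<'E'
from h import *
plan(((434,239.5,140),None))
E
```

```text
t 6.83 p [434.  240.2  66. ] ax [[0.999, -0.036, 0.001], [-0.036, -0.999, -0.002], [0.001, 0.002, -1.0]] F [ 0.63  4.12 -0.32] gap 0.38 q [ 0.44 -0.15  1.79  0.    1.5   2.04]
 shift cm total [ 0.01  0.06 -7.4 ] n 2 per row [ 3.0e-03  3.0e-02 -3.7e+00]
```

Call:
step_arm --pt "0 -0.1 -1 0 0 0 3" --pt "0 0 -2 0 0 0 3" --pt "0 0 -2.5 0 0 0 3" --pt "0 0 -2.5 0 0 0 3" --pt "0 0 0 0 0 0 3" --pt "0 0 0 0 0 0 3"

```text
time: 7.33
eef_pos: [434.7, 240.5, 147.5]
tool_rot: [-3.14, 0.057, -0.005]
wrist_force: [0.3, -1.1, -1.3]
finger_gap: 0.379
```

```bash
python3 - <<'E'
from h import *
R=frame(589.5,-38.5,.195)
g=R((-50,0,0)); print(g)
plan(((g[0]-60,g[1]-12,150),down(.195)),((g[0],g[1],150),None),((g[0],g[1],90),None))
cam('side','lift.png')
for k in('tube_cap','tube_bottom','tube'): print(k,[(round(r['p'],2),np.round(r['uv'])) for r in imaging.pinpoint('side',k)])
E
```

```text
(np.float64(540.4476165225211), np.float64(-48.1883267481211), 0)
t 7.33 p [434.7 240.5 147.5] ax [[0.999, -0.036, 0.003], [-0.036, -0.999, -0.001], [0.003, 0.001, -1.0]] F [ 0.26 -1.08 -1.32] gap 0.379 q [ 0.44 -0.19  1.68 -0.    1.65  2.04]
 turn total [-0.0004 -0.0032 -0.2315] n 2 per row [-0.0002 -0.0016 -0.1157]
 shift cm total [-1.34 30.39 -0.25] n 8 per row [-0.168  3.798 -0.032]
 shift cm total [ 6.12 -0.01  0.  ] n 2 per row [ 3.059 -0.007  0.   ]
 shift cm total [0. 0. 6.] n 2 per row [0. 0. 3.]
tube_cap [(0.94, array([306., 429.])), (0.81, array([397., 332.])), (0.56, array([439., 343.]))]
tube_bottom [(0.77, array([258., 415.])), (0.73, array([409., 373.])), (0.69, array([317., 316.]))]
tube [(0.96, array([283., 424.])), (0.82, array([424., 357.])), (0.77, array([358., 324.]))]
```

View pics/lift.png

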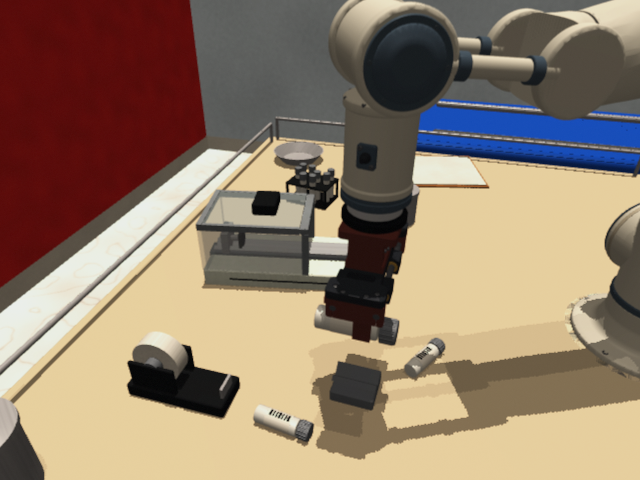

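Call:
step_arm --pt "0 0 0 0 0 -0.12 3" --pt "0 0 0 0 0 -0.11 3" --pt "-0.1 3.8 0 0 0 0 3" --pt "-0.2 3.8 0 0 0 0 3" --pt "-0.2 3.8 0 0 0 0 3" --pt "-0.2 3.8 0 0 0 0 3" --pt "-0.2 3.8 0 0 0 0 3" --pt "-0.2 3.8 0 0 0 0 3" --pt "-0.2 3.8 0 0 0 0 3" --pt "0 3.8 0 0 0 0 3"

```text
time: 8.37
eef_pos: [478.8, -62.1, 144.3]
tool_rot: [-3.126, -0.304, 0.003]
wrist_force: [0.4, 0.4, -1.5]
finger_gap: 0.381
```

Call:
step_arm --pt "3 0 0 0 0 0 3" --pt "2.5 0 0 0 0 0 3" --pt "0 0 1 0 0 0 3" --pt "0 0 1 0 0 0 3" --pt "0 0 0 0 0 0 3" --pt "0 0 0 0 0 0 3"

```text
time: 8.87
eef_pos: [532.3, -49.1, 123.9]
tool_rot: [-3.126, -0.305, 0.004]
wrist_force: [0.3, 0.1, -0.8]
finger_gap: 0.386
```

```bash
python3 - <<'E'
from h import *
g=frame(589.5,-38.5,.195)((-50,0,0))
plan(((g[0],g[1],130),down(.195)),((g[0],g[1],88),None))
for c in('top','side'):
    d=cam(c)
    for k,z in(('tube_cap',0),('tube_bottom',0),('groove_front',66),('hood_edge',122)):
        if z==0: z=130-19
        print(c,k,[(round(r['p'],2),np.round(r['uv']),atz(d,r['uv'],z)[:2].round(1)) for r in imaging.pinpoint(c,k)])
    if c=='side': b=cv2.cvtColor(d['frame'],cv2.COLOR_RGB2BGR)[180:320,180:430]
    else: a=cv2.cvtColor(d['frame'],cv2.COLOR_RGB2BGR)[180:320,250:400]
cv2.imwrite('pics/pre.png',np.hstack([cv2.resize(a,None,fx=2,fy=2),cv2.resize(b,None,fx=2,fy=2)]))
E
```

```text
t 8.87 p [532.3 -49.1 123.9] ax [[0.981, 0.193, -0.003], [0.193, -0.981, -0.001], [-0.003, 0.001, -1.0]] F [ 0.32  0.12 -0.85] gap 0.386 q [-0.16 -0.07  1.61  0.    1.6   1.22]
 turn total [-0.0013  0.0028 -0.0004] n 1 per row [-0.0013  0.0028 -0.0004]
 shift cm total [ 0.82  0.07 -0.61] n 1 per row [ 0.821  0.068 -0.61 ]
 shift cm total [0.  0.  4.2] n 2 per row [0.  0.  2.1]
top tube_cap [(0.82, array([241., 339.]), array([329.4, 112. ])), (0.61, array([140., 267.]), array([468.9, 309.4]))]
top tube_bottom [(0.98, array([147., 232.]), array([539.7, 299.4])), (0.92, array([207., 322.]), array([362.7, 176.8]))]
top groove_front [(0.85, array([330., 269.]), array([470.2, -65. ]))]
top hood_edge []
side tube_cap [(0.87, array([307., 431.]), array([467.4, 403.9])), (0.83, array([370., 225.]), array([475.8, -53.5])), (0.66, array([440., 344.]), array([334.8, 229.5]))]
side tube_bottom [(0.97, array([313., 223.]), array([580.9, -33.1])), (0.87, array([410., 372.]), array([368.2, 290.4])), (0.7, array([257., 414.]), array([527.4, 397.3]))]
side groove_front [(0.59, array([370., 246.]), array([472.7, -51.2])), (0.5, array([355., 391.]), array([433.3, 298.5]))]
side hood_edge [(0.73, array([311., 213.]), array([590.2, -48.1]))]
```

View pics/pre.png

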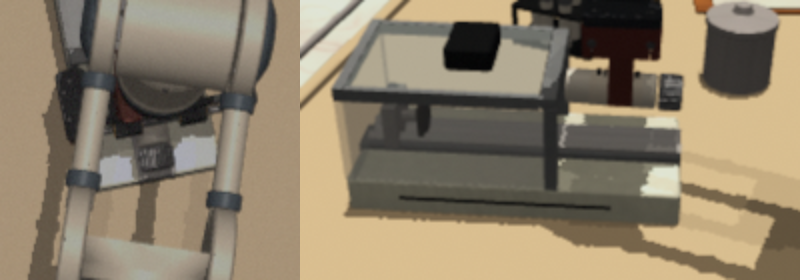

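Call:
step_arm --pt "-0.3 0 0.8 0 0 0 3" --pt "0 0 0.8 0 0 0 3" --pt "0 0 0.8 0 0 0 3" --pt "0 0 0.4 0 0 0 3" --pt "0 0 0 0 0 0 3" --pt "0 0 0 0 0 0 3"

```text
time: 9.87
eef_pos: [530.5, -50.2, 96.9]
tool_rot: [-3.127, -0.304, 0.002]
wrist_force: [-0.1, -0.5, -1.2]
finger_gap: 0.382
```

Call:
step_arm --pt "0 0 0.2 0 0 0 3" --pt "0 0 0.2 0 0 0 3" --pt "0 0 0 0 0 0 3"

```text
time: 10.12
eef_pos: [530.7, -50.3, 93.5]
tool_rot: [-3.127, -0.304, 0.0]
wrist_force: [1.0, 0.6, -0.3]
finger_gap: 0.384
```

Call:
step_arm --pt "0 0 0.2 0 0 0 3" --pt "0 0 0.2 0 0 0 3" --pt "0 0 0 0 0 0 3"

```text
time: 10.37
eef_pos: [530.6, -50.3, 89.1]
tool_rot: [-3.127, -0.304, 0.001]
wrist_force: [0.1, -0.3, -0.8]
finger_gap: 0.381
```

Call:
step_arm --pt "0 0 0.15 0 0 0 3" --pt "0 0 0.15 0 0 0 3" --pt "0 0 0 0 0 0 3"

```text
time: 10.62
eef_pos: [531.0, -50.4, 87.0]
tool_rot: [3.126, 0.304, 0.001]
wrist_force: [-0.4, -0.5, 0.2]
finger_gap: 0.385
```

Call:
step_arm --pt "0 0 0.1 0 0 0 3" --pt "0 0 0 0 0 0 3" --pt "0 0 0 0 0 0 3"

```text
time: 10.87
eef_pos: [531.0, -50.4, 86.8]
tool_rot: [3.126, 0.304, 0.002]
wrist_force: [-1.5, 0.5, 5.8]
finger_gap: 0.383
```

```bash
python3 - <<'E'
from h import *
for i in range(3): cam('top'); s=bot.observe(); print(s['eef_pos'].round(1),s['wrist_force'].round(1),s['torque'].round(2))
E
```

```text
[531.  -50.4  86.8] [-2.4  0.3  4.5] [0.05 0.44 0.15]
[531.  -50.4  86.8] [-1.1  0.2  5.5] [-0.    0.42  0.2 ]
[531.  -50.4  86.8] [-2.1  0.2  6.2] [0.03 0.35 0.17]
```

Call:
step_arm --pt "0 0 0 0 0 0 4" --pt "0 0 0 0 0 0 5" --pt "0 0 0 0 0 0 5.5" --pt "0 0 0 0 0 0 5.5" --pt "0 0 -0.5 0 0 0 5.5" --pt "0 0 -1.5 0 0 0 5.5" --pt "0 0 -2 0 0 0 5.5" --pt "0 0 -2 0 0 0 5.5" --pt "0 0 -2 0 0 0 5.5" --pt "0 0 -2 0 0 0 5.5"

```text
time: 11.85
eef_pos: [530.7, -50.3, 186.9]
tool_rot: [3.127, 0.304, 0.0]
wrist_force: [-0.1, 0.3, -0.0]
finger_gap: 0.631
```

Call:
step_arm --pt "-3 0 -1 0 0 0 3" --pt "-3 0 -1 0 0 0 2" --pt "-3 0 -1 0 0 0 0" --pt "-3 0 0 0 0 0 0" --pt "-3 0 0 0 0 0 0" --pt "0 0 0 0 0 0 0"

```text
time: 12.35
eef_pos: [380.6, -79.7, 217.1]
tool_rot: [3.126, 0.301, 0.002]
wrist_force: [-0.5, -0.5, -0.3]
finger_gap: 0.207
```

```bash
python3 - <<'E'
from h import *
plan()
for c in('top','side'):
    d=cam(c)
    for k,z in(('tube_cap',66),('tube_bottom',66),('tube',66),('groove_front',66)):
        print(c,k,[(round(r['p'],2),np.round(r['uv']),atz(d,r['uv'],z)[:2].round(1)) for r in imaging.pinpoint(c,k)])
    if c=='side': b=cv2.cvtColor(d['frame'],cv2.COLOR_RGB2BGR)[180:320,180:430]
    else: a=cv2.cvtColor(d['frame'],cv2.COLOR_RGB2BGR)[180:320,250:400]
cv2.imwrite('pics/rel.png',np.hstack([cv2.resize(a,None,fx=2,fy=2),cv2.resize(b,None,fx=2,fy=2)]))
E
```

```text
t 12.35 p [380.6 -79.7 217.1] ax [[0.982, 0.191, 0.001], [0.191, -0.982, 0.002], [0.002, -0.001, -1.0]] F [-0.49 -0.51 -0.3 ] gap 0.207 q [-0.29 -0.5   1.8  -0.    1.84  1.08]
top tube_cap [(0.89, array([324., 265.]), array([478.9, -54.4])), (0.69, array([140., 266.]), array([477.2, 320.1])), (0.66, array([238., 342.]), array([324.8, 121.2]))]
top tube_bottom [(0.91, array([322., 216.]), array([581.1, -50.1])), (0.63, array([148., 231.]), array([549., 307.])), (0.62, array([205., 321.]), array([364.9, 187.3]))]
top tube [(0.96, array([222., 332.]), array([343.1, 152.9])), (0.88, array([144., 248.]), array([514. , 313.5])), (0.86, array([325., 241.]), array([528.5, -57.4]))]
top groove_front [(0.96, array([327., 268.]), array([471.2, -60.1]))]
side tube_cap [(0.95, array([309., 428.]), array([475.7, 367.5])), (0.86, array([437., 345.]), array([335. , 184.8])), (0.67, array([370., 244.]), array([474.1, -57.9]))]
side tube_bottom [(0.84, array([411., 369.]), array([365.8, 241.2])), (0.72, array([258., 413.]), array([542. , 363.4])), (0.69, array([315., 242.]), array([577.9, -38.1]))]
side tube [(0.7, array([343., 242.]), array([527. , -51.7])), (0.57, array([428., 357.]), array([345. , 211.3])), (0.57, array([286., 421.]), array([505.2, 365.7]))]
side groove_front [(0.96, array([370., 244.]), array([473.9, -58.3]))]
```

View pics/rel.png

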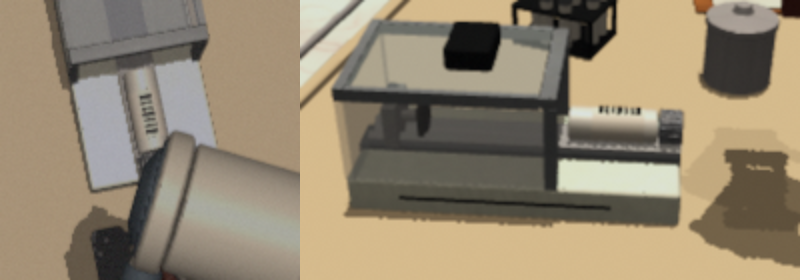

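```bash
python3 - <<'E'
from h import *
plan(((425,-71.1,150),None),(None,down(.195,.785)),((431,-69.9,83.5),None))
E
```

```text
t 12.85 p [383.9 -79.  215.2] ax [[0.981, 0.193, -0.001], [0.193, -0.981, -0.001], [-0.001, 0.0, -1.0]] F [-0.23 -0.87 -0.17] gap 0.003 q [-0.29 -0.48  1.79  0.    1.84  1.09]
 shift cm total [4.19 0.02 6.52] n 2 per row [2.095 0.011 3.26 ]
 turn total [-3.00e-04  7.86e-01 -9.00e-04] n 7 per row [-0.000e+00  1.123e-01 -1.000e-04]
 shift cm total [-4.27 -0.    5.14] n 2 per row [-2.134e+00 -1.000e-03  2.568e+00]
```

Call:
step_arm --pt "2.1 0 2 0 0 0 0" --pt "2.1 0 2 0 0 0 0" --pt "0 0 0 0 0.112 0 0" --pt "0 0 0 0 0.112 0 0" --pt "0 0 0 0 0.112 0 0" --pt "0 0 0 0 0.112 0 0" --pt "0 0 0 0 0.112 0 0" --pt "0 0 0 0 0.112 0 0" --pt "0 0 0 0 0.113 0 0" --pt "0 0 0 0 0 0 0"

```text
time: 13.68
eef_pos: [465.8, -93.8, 174.5]
tool_rot: [-2.816, -0.279, -1.118]
wrist_force: [-0.4, -0.0, -1.1]
finger_gap: 0.002
```

```bash
python3 - <<'E'
from h import *
plan((None,down(.195,.785)),((431,-69.9,83.5),None))
E
```

```text
t 13.68 p [465.8 -93.8 174.5] ax [[0.714, 0.133, 0.687], [0.205, -0.978, -0.024], [0.669, 0.159, -0.726]] F [-0.43 -0.04 -1.06] gap 0.002 q [-0.65 -0.85  2.24  0.59  1.27  0.69]
 turn total [-0.0257  0.0269 -0.0084] n 1 per row [-0.0257  0.0269 -0.0084]
 shift cm total [-8.52 -3.02  4.35] n 3 per row [-2.84  -1.008  1.451]
```

```bash
cat > kin.py <<'E'
from h import *
from scipy.optimize import least_squares
D=[([-1.299,.091,1.231,0,1.82,-.057],[193.744,-567.873,247.631]),([-.05,-.45,1.75,0,1.84,1.55],[403.4,13.1,223.8]),([.43,-.2,1.68,0,1.66,2.03],[432.4,234.6,150.8]),
([.44,-.15,1.79,0,1.51,2.04],[433.8,239.3,69.4]),([-.16,-.07,1.61,0,1.6,1.22],[532.3,-49.1,123.9]),([-.29,-.5,1.8,0,1.84,1.08],[380.6,-79.7,217.1]),([-.29,-.48,1.79,0,1.84,1.09],[383.9,-79,215.2])]
s=bot.observe(); q0=np.array(s['joint_pos'])
D.append((q0,s['eef_pos']))
E=lambda a,t:Ro.from_euler(a,t).as_matrix()
def fk(q,P):
    a,d,L2,b,c,Lt,e=P
    R1=E('z',q[0]);R2=R1@E('y',q[1]);R3=R2@E('y',q[2]);R5=R3@E('z',q[3])@E('y',q[4])
    return R1@[a,0,d]+R2@[0,0,L2]+R3@[c,0,b]+R5@[0,0,Lt], R5@E('z',q[5]+e)
f=least_squares(lambda P:np.r_[np.ravel([(fk(q,P)[0]-p)/ (1 if i in(0,7) else 4) for i,(q,p) in enumerate(D)]),(np.array(P[:6])-[0,300,400,400,0,200])/3000],[0,300,400,400,0,200,0])
P=f.x
for e in(0,np.pi/2,-np.pi/2,np.pi):
    P[6]=e; 
    if np.linalg.norm(fk(q0,P)[1]-Ro.from_rotvec(s['tool_rot']).as_matrix())<.1: break
if __name__=='__main__':
    print(P.round(1)); print([np.linalg.norm(fk(q,P)[0]-p).round(1) for q,p in D]); print(fk(q0,P)[1].T.round(2))
LO=np.array([-2.87,-.86,.17,-1.51,.06,-2.65])+.03;HI=np.array([2.87,2.18,2.46,4.65,2.69,2.65])-.03
def ik(p,S,q=[-.2,-.3,1.9,0,1.3,1.2]):
    def r(q):
        x,R=fk(q,P); return np.r_[(x-p)/100,(Ro.from_matrix(R).inv()*S).as_rotvec()*2]
    g=least_squares(r,np.clip(q,LO,HI),bounds=(LO,HI)); return g.x,np.linalg.norm(fk(g.x,P)[0]-p),np.abs(r(g.x)[3:]).max()/2
E
cat > t.py <<'E'
from kin import *
for x in(440,460,480,500,520,540,560,580):
    o=[]
    for ln in(.2,.3,.4,.5,.6,.7,.785,.9):
        q,e,a=ik(np.array([x,-50.4+(x-531)*.1954,83.5]),down(.195,ln)); o.append('%.0f/%.2f(%.2f,%.2f)'%(e,a,q[1],q[2]))
    print(x,o)
E
python3 kin.py; python3 t.py
```

```text
[ -8.1 174.1 406.  568.1  91.2 383.7   1.6]
[np.float64(34.3), np.float64(36.5), np.float64(33.4), np.float64(33.2), np.float64(36.4), np.float64(37.6), np.float64(38.6), np.float64(4.2)]
[[ 0.71  0.13  0.69]
 [ 0.21 -0.98 -0.02]
 [ 0.67  0.16 -0.73]]
440 ['0/0.00(-0.48,2.02)', '0/0.00(-0.58,2.10)', '0/0.00(-0.68,2.18)', '0/0.00(-0.78,2.27)', '3/0.02(-0.83,2.32)', '9/0.06(-0.83,2.35)', '13/0.10(-0.83,2.39)', '15/0.13(-0.83,2.43)']
460 ['0/0.00(-0.43,1.98)', '0/0.00(-0.52,2.07)', '0/0.00(-0.62,2.15)', '0/0.00(-0.72,2.23)', '0/0.00(-0.82,2.32)', '5/0.03(-0.83,2.36)', '9/0.07(-0.83,2.39)', '13/0.10(-0.83,2.43)']
480 ['0/0.00(-0.37,1.95)', '0/0.00(-0.47,2.03)', '0/0.00(-0.56,2.11)', '0/0.00(-0.66,2.20)', '0/0.00(-0.75,2.28)', '1/0.00(-0.83,2.36)', '5/0.03(-0.83,2.40)', '10/0.07(-0.83,2.43)']
500 ['0/0.00(-0.32,1.91)', '0/0.00(-0.41,1.99)', '0/0.00(-0.50,2.08)', '0/0.00(-0.60,2.16)', '0/0.00(-0.68,2.25)', '0/0.00(-0.77,2.34)', '1/0.00(-0.83,2.40)', '6/0.05(-0.83,2.43)']
520 ['0/0.00(-0.27,1.86)', '0/0.00(-0.36,1.95)', '0/0.00(-0.45,2.04)', '0/0.00(-0.54,2.13)', '0/0.00(-0.62,2.21)', '0/0.00(-0.70,2.30)', '0/0.00(-0.77,2.37)', '3/0.03(-0.80,2.43)']
540 ['0/0.00(-0.22,1.82)', '0/0.00(-0.30,1.91)', '0/0.00(-0.39,2.00)', '0/0.00(-0.48,2.09)', '0/0.00(-0.56,2.18)', '0/0.00(-0.64,2.26)', '0/0.00(-0.70,2.34)', '0/0.00(-0.76,2.43)']
560 ['0/0.00(-0.17,1.78)', '0/0.00(-0.25,1.87)', '0/0.00(-0.34,1.96)', '0/0.00(-0.42,2.05)', '0/0.00(-0.50,2.14)', '0/0.00(-0.57,2.23)', '0/0.00(-0.63,2.30)', '0/0.00(-0.69,2.39)']
580 ['0/0.00(-0.12,1.73)', '0/0.00(-0.20,1.83)', '0/0.00(-0.28,1.92)', '0/0.00(-0.36,2.01)', '0/0.00(-0.44,2.10)', '0/0.00(-0.51,2.19)', '0/0.00(-0.56,2.26)', '0/0.00(-0.62,2.35)']
```

```bash
sed -i "s/R1@\[a,0,d\]/R1@[a,34*H,d]+R3@[0,34*(1-H),0]/; s/^def fk/H=1\ndef fk/; s/in(0,7) else 4/in(0,7) else 2/" kin.py
python3 kin.py; sed 's/^H=1/H=0/' kin.py > k2.py; python3 k2.py;  python3 t.py
```

```text
[  3.3 158.1 372.2 555.1  97.  323.9   1.6]
[np.float64(0.2), np.float64(1.1), np.float64(2.3), np.float64(4.0), np.float64(3.7), np.float64(2.3), np.float64(1.5), np.float64(0.4)]
[[ 0.71  0.13  0.69]
 [ 0.21 -0.98 -0.02]
 [ 0.67  0.16 -0.73]]
[  3.3 158.1 372.2 555.1  97.  323.9   1.6]
[np.float64(0.2), np.float64(1.1), np.float64(2.3), np.float64(4.0), np.float64(3.7), np.float64(2.3), np.float64(1.5), np.float64(0.4)]
[[ 0.71  0.13  0.69]
 [ 0.21 -0.98 -0.02]
 [ 0.67  0.16 -0.73]]
440 ['0/0.00(-0.49,2.04)', '0/0.00(-0.59,2.12)', '0/0.00(-0.68,2.20)', '0/0.00(-0.78,2.28)', '4/0.02(-0.83,2.33)', '11/0.05(-0.83,2.35)', '15/0.09(-0.83,2.38)', '20/0.13(-0.83,2.43)']
460 ['0/0.00(-0.43,2.00)', '0/0.00(-0.52,2.08)', '0/0.00(-0.62,2.16)', '0/0.00(-0.71,2.24)', '0/0.00(-0.80,2.32)', '5/0.02(-0.83,2.36)', '10/0.05(-0.83,2.39)', '15/0.09(-0.83,2.43)']
480 ['0/0.00(-0.37,1.96)', '0/0.00(-0.46,2.03)', '0/0.00(-0.55,2.11)', '0/0.00(-0.64,2.19)', '0/0.00(-0.72,2.28)', '0/0.00(-0.81,2.36)', '4/0.02(-0.83,2.40)', '10/0.05(-0.83,2.43)']
500 ['0/0.00(-0.31,1.91)', '0/0.00(-0.40,1.99)', '0/0.00(-0.49,2.07)', '0/0.00(-0.57,2.15)', '0/0.00(-0.65,2.23)', '0/0.00(-0.73,2.31)', '0/0.00(-0.79,2.38)', '4/0.03(-0.82,2.43)']
520 ['0/0.00(-0.26,1.86)', '0/0.00(-0.34,1.95)', '0/0.00(-0.42,2.03)', '0/0.00(-0.50,2.11)', '0/0.00(-0.58,2.19)', '0/0.00(-0.65,2.27)', '0/0.00(-0.71,2.34)', '0/0.00(-0.78,2.43)']
540 ['0/0.00(-0.20,1.82)', '0/0.00(-0.28,1.90)', '0/0.00(-0.36,1.98)', '0/0.00(-0.44,2.06)', '0/0.00(-0.51,2.15)', '0/0.00(-0.58,2.23)', '0/0.00(-0.64,2.29)', '0/0.00(-0.70,2.38)']
560 ['0/0.00(-0.14,1.77)', '0/0.00(-0.22,1.85)', '0/0.00(-0.30,1.94)', '0/0.00(-0.38,2.02)', '0/0.00(-0.45,2.10)', '0/0.00(-0.51,2.18)', '0/0.00(-0.56,2.25)', '0/0.00(-0.62,2.33)']
580 ['0/0.00(-0.09,1.72)', '0/0.00(-0.17,1.80)', '0/0.00(-0.24,1.89)', '0/0.00(-0.32,1.97)', '0/0.00(-0.38,2.06)', '0/0.00(-0.45,2.14)', '0/0.00(-0.49,2.20)', '0/0.00(-0.54,2.29)']
```

Call:
step_arm --pt "0 0 0 0 -0.1 0 0" --pt "0 0 0 0 -0.1 0 0" --pt "0 0 0 0 -0.1 0 0" --pt "0 0 0 0 0 0 0" --pt "0 0 0 0 0 0 0"

```text
time: 14.1
eef_pos: [466.8, -91.2, 178.5]
tool_rot: [-2.979, -0.312, -0.69]
wrist_force: [-0.1, 0.2, -1.1]
finger_gap: 0.005
```

```bash
python3 - <<'E'
from kin import *
plan((None,down(.195,.45)),((435,-69.1,130),None),((435,-69.1,87),None))
for x,z in((435,170),(435,130),(435,87)):
    q,e,a=ik(np.array([x,-50.4+(x-531)*.1954,z]),down(.195,.45)); print(x,z,q.round(2),e.round(1),a.round(3))
E
```

```text
t 14.1 p [466.8 -91.2 178.5] ax [[0.879, 0.181, 0.442], [0.212, -0.977, -0.02], [0.428, 0.111, -0.897]] F [-0.11  0.19 -1.07] gap 0.005 q [-0.47 -0.62  2.    0.3   1.41  0.9 ]
 turn total [-0.0263 -0.0074  0.0076] n 1 per row [-0.0263 -0.0074  0.0076]
 shift cm total [-4.54 -2.78  3.2 ] n 2 per row [-2.268 -1.391  1.599]
 shift cm total [-1.87  0.    3.87] n 2 per row [-0.935  0.     1.936]
435 170 [-0.42 -0.76  2.1   0.26  1.43  0.97] 0.0 0.0
435 130 [-0.42 -0.76  2.17  0.26  1.36  0.95] 0.0 0.0
435 87 [-0.42 -0.75  2.24  0.27  1.29  0.93] 0.0 0.0
```

Call:
step_arm --pt "-1.5 -0.9 1.0 -0.026 -0.007 0.008 0" --pt "-1.5 -0.9 1.0 0 0 0 0" --pt "-1.5 -1.0 1.2 0 0 0 0" --pt "0 0 0 0 0 0 0" --pt "0 0 0 0 0 0 0"

```text
time: 14.52
eef_pos: [433.9, -69.4, 129.0]
tool_rot: [-3.006, -0.289, -0.69]
wrist_force: [1.1, 0.2, 0.4]
finger_gap: 0.006
```

```bash
python3 - <<'E'
from h import *
plan((None,down(.195,.45)),((435,-69.1,86.5),None))
E
```

```text
t 14.52 p [433.9 -69.4 129. ] ax [[0.883, 0.171, 0.436], [0.191, -0.982, -0.001], [0.428, 0.084, -0.9]] F [1.14 0.23 0.39] gap 0.006 q [-0.43 -0.77  2.17  0.26  1.36  0.95]
 turn total [ 0.0007 -0.0013 -0.0031] n 1 per row [ 0.0007 -0.0013 -0.0031]
 shift cm total [-1.75 -0.    3.87] n 2 per row [-0.874 -0.002  1.937]
```

Call:
step_arm --pt "-0.45 0 1 0 0 0 0" --pt "-0.45 0 1 0 0 0 0" --pt "-0.45 0 1 0 0 0 0" --pt "-0.4 0 0.87 0 0 0 0" --pt "0 0 0 0 0 0 0" --pt "0 0 0 0 0 0 0"

```text
time: 15.02
eef_pos: [435.3, -69.3, 86.1]
tool_rot: [-3.006, -0.289, -0.686]
wrist_force: [-0.6, 0.0, 0.4]
finger_gap: 0.003
```

Call:
step_arm --pt "0.45 0 0.217 0 0 0 0" --pt "0.45 0 0.217 0 0 0 0" --pt "0.27 0 0.13 0 0 0 0" --pt "0.27 0 0.13 0 0 0 0" --pt "0.27 0 0.13 0 0 0 0" --pt "0.27 0 0.13 0 0 0 0" --pt "0 0 0 0 0 0 0"

```text
time: 15.6
eef_pos: [457.7, -65.1, 87.4]
tool_rot: [-3.007, -0.29, -0.689]
wrist_force: [0.4, -0.1, 0.1]
finger_gap: 0.009
```

```bash
python3 - <<'E'
from h import *
plan()
E
```

```text
t 15.6 p [457.7 -65.1  87.4] ax [[0.884, 0.172, 0.436], [0.191, -0.982, -0.001], [0.428, 0.084, -0.9]] F [ 0.41 -0.14  0.12] gap 0.009 q [-0.38 -0.67  2.19  0.25  1.24  0.96]
```

Call:
step_arm --pt "0.36 0 0.18 0 0 0 0" --pt "0.36 0 0.18 0 0 0 0" --pt "0.36 0 0.18 0 0 0 0" --pt "0.36 0 0.18 0 0 0 0" --pt "0.36 0 0.18 0 0 0 0" --pt "0.36 0 0.18 0 0 0 0" --pt "0.36 0 0.18 0 0 0 0" --pt "0.36 0 0.18 0 0 0 0"

```text
time: 16.27
eef_pos: [489.3, -59.0, 86.9]
tool_rot: [-3.007, -0.289, -0.689]
wrist_force: [-2.4, -1.2, 1.5]
finger_gap: 0.004
```

Call:
step_arm --pt "0.36 0 0.18 0 0 0 0" --pt "0.36 0 0.18 0 0 0 0" --pt "0.36 0 0.18 0 0 0 0" --pt "0.36 0 0.18 0 0 0 0" --pt "0.36 0 0.18 0 0 0 0" --pt "0.36 0 0.18 0 0 0 0" --pt "0.36 0 0.18 0 0 0 0"

```text
time: 16.85
eef_pos: [516.9, -53.6, 86.5]
tool_rot: [-3.007, -0.289, -0.689]
wrist_force: [-2.0, -1.5, 1.5]
finger_gap: 0.004
```

```bash
python3 - <<'E'
from h import *
plan()
d=cam('side')
for k in('tube_cap','tube_bottom','tube'): print(k,[(round(r['p'],2),np.round(r['uv']),atz(d,r['uv'],66)[:2].round(1)) for r in imaging.pinpoint('side',k)])
b=cv2.cvtColor(d['frame'],cv2.COLOR_RGB2BGR)[180:320,180:430]
cv2.imwrite('pics/p1.png',cv2.resize(b,None,fx=3,fy=3))
E
```

```text
t 16.85 p [516.9 -53.6  86.5] ax [[0.884, 0.172, 0.436], [0.191, -0.982, -0.001], [0.428, 0.084, -0.9]] F [-2.   -1.5   1.54] gap 0.004 q [-0.3  -0.48  2.07  0.23  1.15  1.03]
tube_cap [(0.71, array([336., 241.]), array([540. , -53.7])), (0.67, array([437., 344.]), array([334.8, 183.3])), (0.6, array([308., 433.]), array([474.5, 373.7])), (0.51, array([356., 389.]), array([432.7, 294.1]))]
tube_bottom [(0.85, array([256., 413.]), array([544.7, 363.5])), (0.73, array([411., 372.]), array([365.7, 245.6]))]
tube [(0.64, array([425., 358.]), array([348.8, 214.7])), (0.58, array([308., 242.]), array([592.1, -36. ]))]
```

View pics/p1.png

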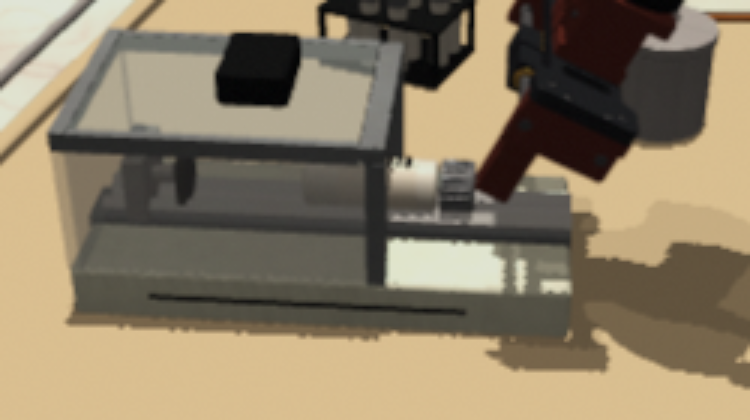

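Call:
step_arm --pt "0.36 0 0.175 0 0 0 0" --pt "0.36 0 0.175 0 0 0 0" --pt "0.36 0 0.175 0 0 0 0" --pt "0.36 0 0.175 0 0 0 0" --pt "0.36 0 0.175 0 0 0 0" --pt "0.36 0 0.175 0 0 0 0" --pt "0.36 0 0.175 0 0 0 0" --pt "0.36 0 0.175 0 0 0 0" --pt "0.36 0 0.175 0 0 0 0"

```text
time: 17.8
eef_pos: [552.3, -46.7, 86.4]
tool_rot: [-3.007, -0.289, -0.689]
wrist_force: [0.6, -0.4, -1.0]
finger_gap: 0.004
```

```bash
python3 - <<'E'
from kin import *
p=np.array(bot.observe()['eef_pos']); h=np.array([.981,.192,0])
b=p-12*h; c=b.copy(); c[2]=84; 
plan((b,None),(c,down(.195,.785)))
q,e,a=ik(c,down(.195,.785)); print(q.round(2),e,a)
print(np.array(frame(531,-50.4,.195)(((p[0]-531)/.981,0,0)))-p)
E
```

```text
t 17.8 p [552.3 -46.7  86.4] ax [[0.884, 0.172, 0.436], [0.191, -0.982, -0.001], [0.428, 0.084, -0.9]] F [ 0.62 -0.43 -0.98] gap 0.004 q [-0.26 -0.37  1.99  0.21  1.12  1.07]
 shift cm total [-1.08  0.   -0.52] n 1 per row [-1.08   0.002 -0.523]
 turn total [ 0.0013  0.3342 -0.0028] n 3 per row [ 0.0004  0.1114 -0.0009]
 shift cm total [-0.17  0.    0.17] n 1 per row [-0.172  0.     0.172]
[-0.39 -0.63  2.29  0.54  0.87  0.76] 4.857683910572041e-08 2.2811625418478476e-10
[ 1.03627915e-03  5.31029368e-01 -8.64356943e+01]
```

Call:
step_arm --pt "-0.54 0 -0.26 0 0 0 0" --pt "-0.54 0 -0.26 0 0 0 0" --pt "0 0 0 0 0.11 0 0" --pt "0 0 0 0 0.11 0 0" --pt "0 0 0 0 0.115 0 0" --pt "-0.14 -0.05 0.14 0 0 0 0" --pt "0 0 0 0 0 0 0" --pt "0 0 0 0 0 0 0"

```text
time: 18.47
eef_pos: [540.5, -49.2, 86.2]
tool_rot: [-2.824, -0.272, -1.17]
wrist_force: [-0.3, -0.4, 0.9]
finger_gap: 0.007
```

```bash
python3 - <<'E'
from h import *
plan((None,down(.195,.785)),((560,-50.4+29*.1975,84),None))
E
```

```text
t 18.47 p [540.5 -49.2  86.2] ax [[0.694, 0.135, 0.707], [0.19, -0.982, 0.001], [0.694, 0.134, -0.707]] F [-0.27 -0.38  0.86] gap 0.007 q [-0.39 -0.64  2.29  0.53  0.87  0.77]
 turn total [ 0.0032 -0.0003 -0.0019] n 1 per row [ 0.0032 -0.0003 -0.0019]
 shift cm total [ 1.26 -0.06  1.56] n 1 per row [ 1.259 -0.062  1.565]
```

Call:
step_arm --pt "-0.05 -0.05 0.23 0 0 0 0" --pt "0.2 0 0.2 0 0 0 0" --pt "0.2 0 0.2 0 0 0 0" --pt "0.25 0 0.25 0 0 0 0" --pt "0.25 0 0.25 0 0 0 0" --pt "0.25 0 0.25 0 0 0 0" --pt "0.25 0 0.25 0 0 0 0"

```text
time: 19.05
eef_pos: [561.2, -44.0, 82.7]
tool_rot: [-2.823, -0.272, -1.17]
wrist_force: [-2.3, -0.0, 2.6]
finger_gap: 0.007
```

```bash
python3 - <<'E'
from h import *
plan((None,down(.195,.785)),((578,-50.4+47*.1975,84),None))
E
```

```text
t 19.05 p [561.2 -44.   82.7] ax [[0.694, 0.135, 0.707], [0.191, -0.982, -0.0], [0.694, 0.135, -0.707]] F [-2.29 -0.03  2.63] gap 0.007 q [-0.35 -0.56  2.25  0.53  0.82  0.79]
 turn total [ 0.0017 -0.0009 -0.0022] n 1 per row [ 0.0017 -0.0009 -0.0022]
 shift cm total [1.29 0.05 1.12] n 1 per row [1.295 0.045 1.116]
```

Call:
step_arm --pt "0.22 0 0.15 0 0 0 0" --pt "0.2 0 0.17 0 0 0 0" --pt "0.2 0 0.18 0 0 0 0" --pt "0.2 0 0.2 0 0 0 0" --pt "0.2 0 0.2 0 0 0 0"

```text
time: 19.47
eef_pos: [574.0, -41.4, 82.9]
tool_rot: [-2.823, -0.271, -1.169]
wrist_force: [-0.8, -0.5, 0.2]
finger_gap: 0.003
```

Call:
step_arm --pt "0.1 0 0.1 0 0 0 0" --pt "0.1 0 0.1 0 0 0 0" --pt "0.1 0 0.1 0 0 0 0"

```text
time: 19.72
eef_pos: [578.1, -40.6, 83.1]
tool_rot: [-2.823, -0.272, -1.169]
wrist_force: [-0.1, 0.2, -1.0]
finger_gap: 0.005
```

```bash
python3 - <<'E'
from h import *
plan()
E
```

```text
t 19.72 p [578.1 -40.6  83.1] ax [[0.694, 0.135, 0.707], [0.191, -0.982, -0.001], [0.694, 0.136, -0.707]] F [-0.1   0.19 -1.03] gap 0.005 q [-0.33 -0.5   2.21  0.52  0.79  0.8 ]
```

Call:
step_arm --pt "0.07 0 0.07 0 0 0 0" --pt "0.07 0 0.07 0 0 0 0" --pt "0.07 0 0.07 0 0 0 0" --pt "0.07 0 0.07 0 0 0 0"

```text
time: 20.05
eef_pos: [582.1, -39.9, 83.3]
tool_rot: [-2.823, -0.271, -1.17]
wrist_force: [-0.5, -0.7, -0.4]
finger_gap: 0.008
```

Call:
step_arm --pt "0.07 0 0.07 0 0 0 0" --pt "0.07 0 0.07 0 0 0 0" --pt "0.07 0 0.07 0 0 0 0" --pt "0 0 0 0 0 0 0"

```text
time: 20.38
eef_pos: [585.1, -39.3, 83.4]
tool_rot: [-2.823, -0.272, -1.17]
wrist_force: [0.5, 0.0, 0.3]
finger_gap: 0.006
```

```bash
python3 - <<'E'
from h import *
for i in range(3): cam('side'); plan()
E
```

```text
t 20.43 p [585.  -39.3  83.4] ax [[0.694, 0.135, 0.708], [0.191, -0.982, -0.0], [0.694, 0.135, -0.707]] F [ 0.4   0.3  -0.13] gap 0.002 q [-0.32 -0.48  2.19  0.52  0.78  0.81]
t 20.48 p [585.  -39.4  83.5] ax [[0.694, 0.134, 0.708], [0.191, -0.982, -0.001], [0.694, 0.135, -0.707]] F [-0.52 -0.59  0.37] gap 0.013 q [-0.32 -0.48  2.19  0.52  0.78  0.81]
t 20.53 p [585.  -39.4  83.5] ax [[0.694, 0.134, 0.708], [0.191, -0.982, -0.0], [0.695, 0.135, -0.707]] F [ 0.06  0.68 -0.53] gap 0.007 q [-0.32 -0.48  2.19  0.52  0.78  0.81]
```

Call:
step_arm --pt "0.07 0 0.07 0 0 0 0" --pt "0.07 0 0.07 0 0 0 0" --pt "0.07 0 0.075 0 0 0 0"

```text
time: 20.78
eef_pos: [587.8, -38.8, 83.2]
tool_rot: [-2.823, -0.272, -1.169]
wrist_force: [-5.2, -1.8, 2.4]
finger_gap: 0.005
```

Call:
step_arm --pt "0.07 0 0.07 0 0 0 0" --pt "0.07 0 0.075 0 0 0 0" --pt "0.035 0 0.035 0 0 0 0"

```text
time: 21.03
eef_pos: [590.2, -38.4, 83.1]
tool_rot: [-2.823, -0.272, -1.169]
wrist_force: [-8.2, -1.5, 3.6]
finger_gap: 0.002
```

```bash
python3 - <<'E'
from h import *
d=cam('side'); plan()
for k in('tube_cap','tube_bottom'): print(k,[(round(r['p'],2),np.round(r['uv']),atz(d,r['uv'],66)[:2].round(1)) for r in imaging.pinpoint('side',k)])
b=cv2.cvtColor(d['frame'],cv2.COLOR_RGB2BGR)[180:320,180:430]
cv2.imwrite('pics/p2.png',cv2.resize(b,None,fx=3.2,fy=3.2))
E
```

```text
t 21.08 p [590.1 -38.4  83.1] ax [[0.694, 0.135, 0.707], [0.191, -0.982, -0.0], [0.694, 0.135, -0.707]] F [-7.16 -0.77  2.95] gap 0.011 q [-0.31 -0.46  2.18  0.51  0.77  0.82]
tube_cap [(0.87, array([308., 433.]), array([474.1, 373.7])), (0.67, array([438., 344.]), array([333.4, 181.5]))]
tube_bottom [(0.87, array([411., 371.]), array([366.2, 245.2]))]
```

View pics/p2.png

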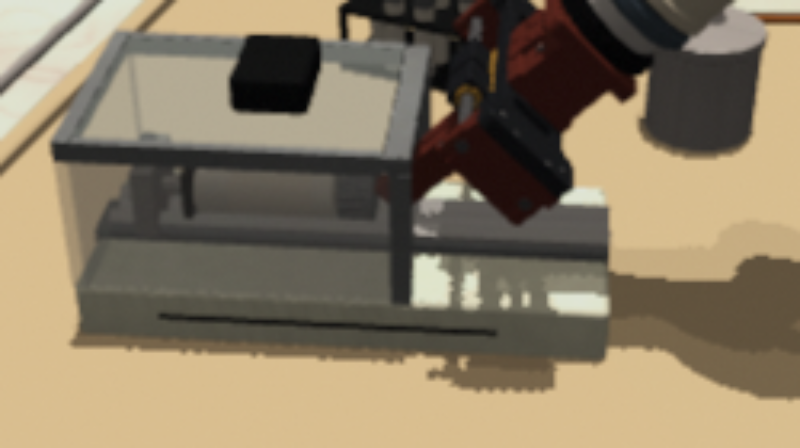

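Call:
step_arm --pt "0 0 0 0 0 0 0" --pt "0 0 0 0 0 0 0" --pt "0 0 0 0 0 0 0" --pt "0 0 0 0 0 0 0" --pt "0 0 0 0 0 0 0"

```text
time: 21.6
eef_pos: [590.1, -38.4, 83.1]
tool_rot: [-2.823, -0.272, -1.169]
wrist_force: [-7.5, -1.5, 2.6]
finger_gap: 0.006
```

Call:
step_arm --pt "-0.02 0 -0.02 0 0 0 0" --pt "-0.02 0 -0.02 0 0 0 0" --pt "-0.02 0 -0.02 0 0 0 0" --pt "-0.02 0 -0.02 0 0 0 0" --pt "-0.02 0 -0.02 0 0 0 0" --pt "-0.02 0 -0.02 0 0 0 0" --pt "-0.02 0 -0.02 0 0 0 0" --pt "-0.02 0 -0.02 0 0 0 0" --pt "-0.02 0 -0.02 0 0 0 0" --pt "-0.02 0 -0.02 0 0 0 0"

```text
time: 22.43
eef_pos: [587.5, -38.8, 83.3]
tool_rot: [-2.823, -0.272, -1.17]
wrist_force: [-1.4, -0.5, -0.3]
finger_gap: 0.0
```

Call:
step_arm --pt "-0.02 0 -0.02 0 0 0 0" --pt "-0.02 0 -0.02 0 0 0 0" --pt "-0.02 0 -0.02 0 0 0 0" --pt "-0.02 0 -0.02 0 0 0 0" --pt "-0.02 0 -0.02 0 0 0 0" --pt "-0.02 0 -0.02 0 0 0 0" --pt "-0.02 0 -0.02 0 0 0 0" --pt "-0.02 0 -0.02 0 0 0 0" --pt "-0.02 0 -0.02 0 0 0 0" --pt "-0.02 0 -0.02 0 0 0 0"

```text
time: 23.27
eef_pos: [584.7, -39.4, 83.3]
tool_rot: [-2.823, -0.272, -1.17]
wrist_force: [0.8, 0.7, 0.5]
finger_gap: 0.006
```

Call:
step_arm --pt "-0.02 0 -0.02 0 0 0 0" --pt "-0.02 0 -0.02 0 0 0 0" --pt "-0.02 0 -0.02 0 0 0 0" --pt "-0.02 0 -0.02 0 0 0 0" --pt "-0.02 0 -0.02 0 0 0 0" --pt "-0.02 0 -0.02 0 0 0 0" --pt "-0.02 0 -0.02 0 0 0 0" --pt "-0.02 0 -0.02 0 0 0 0" --pt "-0.02 0 -0.02 0 0 0 0" --pt "-0.02 0 -0.02 0 0 0 0"

```text
time: 24.1
eef_pos: [582.0, -39.9, 83.3]
tool_rot: [-2.823, -0.272, -1.17]
wrist_force: [0.0, 0.6, 0.9]
finger_gap: 0.007
```

Contact released gently. Now I'll withdraw clear of the hood and take a look.

Call:
step_arm --pt "-0.2 0 -0.2 0 0 0 0" --pt "-0.7 0 -0.7 0 0 0 0" --pt "-1.4 0 -1.4 0 0 0 0" --pt "-1.4 0 -1.4 0 0 0 0" --pt "-1 0 -1.4 0 0 0 0" --pt "0 0 0 0 0 0 0"

```text
time: 24.6
eef_pos: [512.6, -53.7, 86.3]
tool_rot: [-2.824, -0.271, -1.171]
wrist_force: [0.7, 0.1, -1.0]
finger_gap: 0.005
```

```bash
python3 - <<'E'
from h import *
d=cam('side'); e=cam('top'); plan()
b=cv2.cvtColor(d['frame'],cv2.COLOR_RGB2BGR)[180:300,185:335]
a=cv2.cvtColor(e['frame'],cv2.COLOR_RGB2BGR)[100:220,260:360]
cv2.imwrite('pics/p3.png',np.hstack([cv2.resize(a,None,fx=3.2,fy=3.2),cv2.resize(b,None,fx=3.2,fy=3.2)]))
E
```

```text
t 24.7 p [514.2 -53.7  86.8] ax [[0.693, 0.134, 0.709], [0.19, -0.982, 0.001], [0.696, 0.134, -0.706]] F [-0.47 -0.73 -0.31] gap 0.005 q [-0.44 -0.74  2.35  0.54  0.93  0.75]
```

View pics/p3.png

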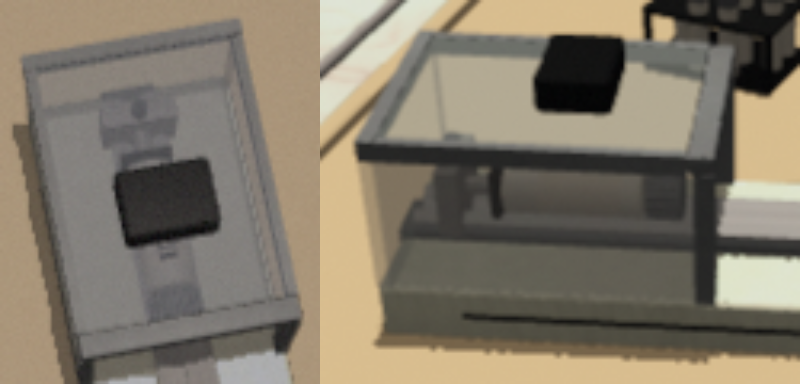

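```bash
python3 -c "
from h import *
print(order.finish_job())"
```

```text
the job is handed in; nothing more can be done
None
```

The tube is in the reader's groove, bottom towards the hood and resting against the stop pad. The job is handed in at about 24.7 s of the 72 s; no verdict is reported.

- **Placing:** I took the tube from its rest and laid it in the open front of the groove. It seated with a light downward contact of about 5 N and almost no sideways force.
- **Pushing:** I pushed on the cap with closed fingers. The planned 45° lean was out of reach at the start, so I pushed first at a smaller lean and changed to 45° near the hood.
- **Feeling for the stop:** The stop showed as a clear rise in wrist force to about 8 N. Less 1–2 N of sliding friction, that is roughly 6 N on the pad. I held it for about 0.5 s, then drew back at about 3 mm/s until the force returned to noise.

**Last checks:** The final side and top pictures show the tube lying level in the groove with its bottom at the pad. Any gap is too small to see in the picture, and I did not measure it. Nothing came near the jar, rack or dispenser, though I did not measure their positions afterwards.

**What disagreed:**
- My camera estimate of the tube was about 4 mm off sideways and perhaps 10 mm along its length. The first grip closed off-centre with a 14 N side force, so I opened, shifted and gripped again.
- During the first lean the arm drifted at a joint limit, clear of everything; I fitted a rough arm model to plan the rest.

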